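# Fetch the amplifier from under the module stack

### The job

The amplifier, the longest of the three modules, is at the bottom of the stack on the sloping cradle and is wanted on the test plate. Set the two cases on top of it aside, side by side on the small blue mat, lay the amplifier flat and square in the middle of the bare steel test plate, then rebuild the stack on the cradle as it was: the filter case flat on the slope, the heat-sink case on top of it, both centred on the deck's width, square, and back against the stop. Set everything down without dropping it, and leave the multimeter, screwdriver and tape roll where they are.

Things in the scene. Friction and masses are not known exactly. Their poses are not given: they have to be found in the camera images.
- amplifier: The wanted module: bare aluminium case 120 x 60 x 28 mm (x, y, z), with two brass coaxial jacks sticking 10 mm out of its +x end. Starts lowest in the stack on the deck, the jacked end showing from above at the top of the slope. Origin: centre of its underside. About 0.4 kg. Either way round is right on the plate.
- filter_case: Plain grey painted case with a flat top, 92 x 56 x 30 mm (its x, y, z). Starts on top of the amplifier. Origin: centre of its underside. About 0.3 kg. May be put back either way round.
- heatsink_case: Smallest case, aluminium with six upright cooling fins along x on its top; 64 x 50 x 30 mm (its x, y, z) over all, the solid lower part 20 mm high, the fins 10 mm, the outermost fins flush with the sides. Starts on top of the filter case. Origin: centre of its underside. About 0.2 kg. May be put back either way round.
- deck: Black sloping cradle deck, fixed, 66 mm wide, no side walls. Frame tilted 0.26 rad: x up the slope, z square out of its face, y level across. Origin: on the face, mid-width, at the foot of the stop, 16 mm above the table. The stop is a wall at the low end, 70 mm high (z), face at x = 0; the deck ends at x = 130 mm. Cases lie x along x, an end at the stop; friction keeps them from sliding.
- side_mat: Small blue mat with a white grid, fixed, 160 mm (x) by 220 mm (y), 3 mm thick: the side area, with room for the two cases side by side along y. Origin: centre of its underside.
- test_plate: Bare steel test plate, fixed, 160 mm (x, its long side) by 90 mm (y), 6 mm thick, flat with a screw at each corner. Origin: centre of its underside. The amplifier belongs in its middle, lengthwise.
- multimeter: Black hand multimeter with a yellow dial, 130 x 75 x 42 mm, lying on the table: leave alone.
- screwdriver: Red-handled screwdriver, about 180 mm long, lying on the table: leave alone.
- tape_roll: White tape roll, 84 mm across and 18 mm high, lying on the table: leave alone.
There are look-alikes about, which are no part of the job. Leave any purple or turquoise look-alike of the part that bears deck alone. What is shaped like the heatsink_case but yellow is not meant.

How it is judged:
On the way, in this order (a step that is already met when the one before it is completed fails the run):
1. the heat-sink case is set aside flat on the blue mat and released (x of heatsink_case in the frame of side_mat between -0.08 and 0.08 m and y of heatsink_case in the frame of side_mat between -0.11 and 0.11 m and z of heatsink_case in the frame of side_mat between -0.002 and 0.008 m and angle between heatsink_case's own z axis and vertical below 0.12 rad and contact force between the fingers and heatsink_case below 0.1 N and linear speed of heatsink_case below 0.03 m/s and angular speed of heatsink_case below 0.3 rad/s), for 0.2 s.
2. the filter case is on the blue mat beside it, flat and released (all of step 1 and x of filter_case in the frame of side_mat between -0.08 and 0.08 m and y of filter_case in the frame of side_mat between -0.11 and 0.11 m and z of filter_case in the frame of side_mat between -0.002 and 0.008 m and angle between filter_case's own z axis and vertical below 0.12 rad and contact force between the fingers and filter_case below 0.1 N and linear speed of filter_case below 0.03 m/s and angular speed of filter_case below 0.3 rad/s), for 0.2 s.
3. the amplifier lies in the middle of the test plate, released, with both cases still on the mat (all of step 2 and z of amplifier in the frame of test_plate between 0.002 and 0.011 m and horizontal distance between amplifier and test_plate below 0.012 m and angle between the x axis of amplifier and the x axis of test_plate, either way round below 0.17 rad and angle between amplifier's own z axis and vertical below 0.08 rad and contact force between the fingers and amplifier below 0.1 N and linear speed of amplifier below 0.03 m/s and angular speed of amplifier below 0.3 rad/s), for 0.2 s.
4. the filter case is back on the cradle deck against the stop, released, with the heat-sink case still on the mat (all of step 1 and x of filter_case in the frame of deck between 0.042 and 0.056 m and y of filter_case in the frame of deck between -0.012 and 0.012 m and z of filter_case in the frame of deck between -0.005 and 0.005 m and angle between the x axis of filter_case and the x axis of deck, either way round below 0.12 rad and angle between the z axis of filter_case and the z axis of deck, either way round below 0.08 rad and angle between filter_case's own z axis and vertical below 0.7 rad and contact force between the fingers and filter_case below 0.1 N and linear speed of filter_case below 0.03 m/s and angular speed of filter_case below 0.3 rad/s), for 0.2 s.
At the end, for the whole second after the job is handed in: Amplifier flat on the plate, centred to 12 mm, lengthwise to 0.17 rad; filter case on the deck and heat-sink case on it, each end within 10 mm of the stop, within 12 mm of the middle line, square to 0.12 rad; all released and at rest (z of amplifier in the frame of test_plate between 0.002 and 0.011 m and horizontal distance between amplifier and test_plate below 0.012 m and angle between the x axis of amplifier and the x axis of test_plate, either way round below 0.17 rad and angle between amplifier's own z axis and vertical below 0.08 rad and contact force between the fingers and amplifier below 0.1 N and linear speed of each of amplifier, filter_case, heatsink_case below 0.03 m/s and angular speed of each of amplifier, filter_case, heatsink_case below 0.3 rad/s and x of filter_case in the frame of deck between 0.042 and 0.056 m and y of filter_case in the frame of deck between -0.012 and 0.012 m and z of filter_case in the frame of deck between -0.005 and 0.005 m and angle between the x axis of each of filter_case, heatsink_case and the x axis of deck, either way round below 0.12 rad and angle between the z axis of each of filter_case, heatsink_case and the z axis of deck, either way round below 0.08 rad and angle between each of filter_case, heatsink_case's own z axis and vertical below 0.7 rad and contact force between the fingers and filter_case below 0.1 N and x of heatsink_case in the frame of deck between 0.028 and 0.042 m and y of heatsink_case in the frame of deck between -0.012 and 0.012 m and z of heatsink_case in the frame of deck between 0.025 and 0.035 m and contact force between the fingers and heatsink_case below 0.1 N); the robot touches nothing.
It fails at once if the multimeter, screwdriver or tape roll is moved by more than 20 mm (distance of any of multimeter, screwdriver, tape_roll from where it was at the start of the episode above 0.02 m).
It fails at once if the amplifier is dropped (linear speed of amplifier above 0.6 m/s and contact force between the fingers and amplifier below 0.05 N).
It fails at once if the filter case is dropped (linear speed of filter_case above 0.6 m/s and contact force between the fingers and filter_case below 0.05 N).
It fails at once if the heatsink case is dropped (linear speed of heatsink_case above 0.6 m/s and contact force between the fingers and heatsink_case below 0.05 N).
It also fails if it takes over 136 s, if anything falls off the work surface, if the arm or the gripper's body presses on something with over 40 N, if the wrist force passes 120 N, or if a joint passes its speed limit or range.

### The arm

A 6-joint arm with a two-finger parallel gripper is mounted at the origin on the work surface. World frame = base frame: x ahead of the robot, y to its left, z up, the work surface at z = 0. Lengths are in m, angles in rad, forces in N, time in s.
With the tool pointing down it reaches from about 0.25 to 0.85 m from the base axis. Payload 12.5 kg.
Tool frame: the origin (TCP) lies midway between the tips of the shut fingers; the grasp point (between the pads) lies 19 mm behind it; z points along the fingers, y is the line along which they close (so a half turn about z gives the same grasp; the last joint's range is limited). The gripper opens to 93 mm and grips with 3 to 60 N. Pads are 15 mm wide; open, the fingers measure 128 mm over their backs; the gripper's body (75 mm by 188 mm) begins 65 mm behind the grasp point.
Start: joints at [1.111, 0.351, 1.652, -0, 1.139, -0.085], TCP at [0.201, 0.512, 0.219] pointing down, gripper open.
Joint ranges: [-2.75, 2.75], [-0.79, 2.1], [0.01, 2.65], [-1.57, 4.71], [0.07, 3.14], [-2.87, 2.87]. Speed limits (rad/s): [2.22, 2.22, 2.79, 3.14, 3.14, 3.14].

### API

Orientations are given as a unit quaternion [x, y, z, w].
In Python, from station import ctrl, optics, boxes_of gives the robot as it stands.
- The arm moves only by the tool move_arm, never from a script. Its argument "motion" is one flat list of numbers, 5 for each row, row after row: the shift along the tool's x, y, z in units of 400 mm (1.0 is 400 mm), then the turn about the tool's z in units of 180 degrees (1.0 is 180 degrees), then the opening, from 0 (shut) to 1 (fully open). In form: [tx, ty, tz, turn, jaw, tx, ty, tz, turn, jaw, ...]. A call has 1 to 8 rows; each row is the pose to reach, as a shift and turn from the pose commanded when the call began, along the tool's axes at that moment, turning the shorter way round; what a row does not reach only later rows make up. A row lasts 1/10 s, in which the tool goes at most 50 mm and 8.59 degrees, less where a joint would pass 70% of its speed; a pose out of reach is approached as far as the arm can. A call with a number of a shift or a turn outside -1 to 1 is refused whole. A call with a gripper value outside its range is refused whole. The fingers move at their own pace and stop on an object; "force" is the grip in N (left out, the last holds). Time passes only in rows, so rows that repeat a pose let the fingers close. It gives the time, the measured TCP pose, the force, the opening and the grip force at its end, in the units of the state.
- ctrl.read_state(): the state, without advancing time (a new reading comes with each control period).
- optics.get_image(name): name is "side" or "top"; returns a dict with "pixels" (420x560x3 uint8, red, green, blue), "fx", "fy", "cx", "cy" (pixels), "rvec" (rotation vector, rad) and "tvec" (3), from world to camera coordinates, as OpenCV has them. Camera axes: x right, y down, z forward; pixel columns grow to the right and rows downward; lengths in m; the calibration is good to about 2 mm. A picture is of the moment at which its call begins. There is no depth.
- ctrl.finish_job(): hands the job in; it is judged then, once.
Trained networks look in the newest picture that a camera, given by its name, has taken for a name from the list of things; names that differ only in an ending like _2 or _b are one class to them, and where a whole thing is asked for, a point or a joint stands for the part that bears it (a point fixed in the world has none). Each returns a list of dicts, best first, with "p" (0 to 1); they miss things now and then, are a little off and sometimes report something else, mostly with a low value. They report only what shows in the picture. A call takes as long as a camera call. They do not tell look-alikes from the thing itself.
- boxes_of(camera, query): "uv" ([column, row] in pixels, amid what is visible of it).
The state is a dict: "time_s": time; "joint_pos": joint angles; "qd": joint speeds; "effort": joint torques, N m; "tool_pos": TCP position; "orientation": TCP orientation; "contact_force": force on the tool from outside, world axes, zero at the start; "torque": the same for the moment, N m; "opening": finger opening in m; "finger_force": force on a finger pad.
Only numpy, scipy, OpenCV 4.12 (cv2) and the standard library are available. Lean on these libraries where they do the work, as an engineer would, in place of code of your own. Each camera call takes 0.05 s, during which the arm holds its last target. There are 200 camera calls.

## Working session

There is one attempt and no reset: what is moved stays moved. The work goes in short steps, Python scripts to look and compute and a tool call to move; the robot and the scene stay as the last step left them, time stands still between calls to the robot, and variables do not carry over. Pictures are saved under pics/ and viewed, at most 14 in all, crops included, and the job is handed in when it is done.

Besides the shell and the picture viewer there is one more tool, called after "Emit:" as a command line: name --argument value ..., lists and objects as JSON in quotes. move_arm: Moves the arm, as the interface text tells. Shifts and turns lie within -1 to 1; 1 stands for 400 mm of shift or 180 degrees of turn. Its arguments: {"type":"object","properties":{"motion":{"type":"array"},"force":{"type":"number"}},"required":["motion"]}

```bash
ls; mkdir -p pics; python3 - <<'E'
from station import ctrl, optics, boxes_of
import cv2, numpy as np
s=ctrl.read_state(); print(s['time_s'],s['tool_pos'],s['orientation'],s['opening'])
for n in("top","side"):
    i=optics.get_image(n); cv2.imwrite(f"pics/{n}0.png",i['pixels'][...,::-1])
    R,_=cv2.Rodrigues(np.array(i['rvec'])); print(n,i['fx'],i['cx'],i['cy'],i['rvec'],i['tvec'],(-R.T@np.array(i['tvec']).ravel()))
    for q in("amplifier","filter_case","heatsink_case","deck","side_mat","test_plate"): print(q,[(np.round(b['uv']),round(b['p'],2)) for b in boxes_of(n,q)])
E
```

```text
pics
0.0 [0.20118191 0.51151719 0.21810781] [ 1.86303812e-01  9.82492017e-01 -5.52284177e-04 -1.42944702e-04] 0.0931090692828256
top 421.8528658006589 286.69243339507256 214.88870118704725 [ 2.18344964 -2.17000622  0.10142287] [-0.01047262  0.51189359  0.98624667] [ 0.42112917 -0.00453479  1.02832722]
amplifier [(array([294., 180.]), 0.77)]
filter_case [(array([293., 193.]), 0.61)]
heatsink_case [(array([237., 194.]), 0.84), (array([331., 258.]), 0.62), (array([297., 213.]), 0.61)]
deck [(array([389., 336.]), 0.86), (array([238., 286.]), 0.77), (array([293., 174.]), 0.7)]
side_mat [(array([416., 218.]), 0.91)]
test_plate [(array([153., 218.]), 0.74)]
side 404.0461301231592 273.27706912335515 206.10101304687043 [ 2.1568897  -0.41969179  0.20183171] [-0.45681186  0.16953824  0.87302041] [ 0.2041351  -0.74048176  0.64000043]
amplifier [(array([310., 222.]), 0.94)]
filter_case [(array([298., 216.]), 0.86)]
heatsink_case [(array([280., 204.]), 0.98), (array([252., 267.]), 0.56), (array([281., 190.]), 0.55)]
deck [(array([191., 326.]), 0.94), (array([200., 209.]), 0.7), (array([279., 229.]), 0.6)]
side_mat [(array([346., 333.]), 0.78)]
test_plate [(array([241., 170.]), 0.66)]
```

View pics/top0.png

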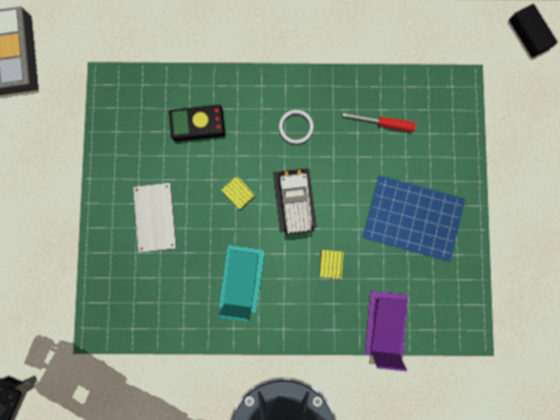

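View pics/side0.png

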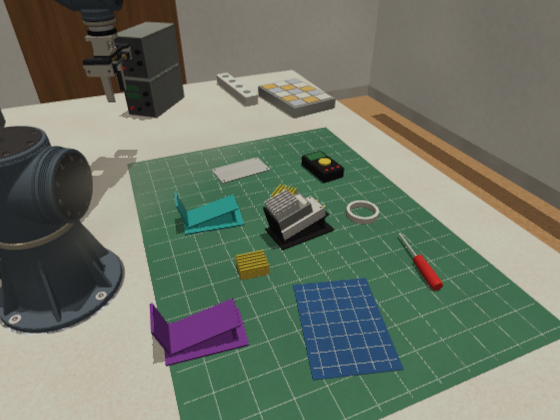

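Top view: the black cradle is at about (295,203), with its low end toward the robot and the jacks at row 173. The mat is at (416,218) and the plate at (154,217). The yellow, teal and purple pieces are decoys. Next I'll fit the mat and plate and look at the cradle in close-up.

```bash
cat > h.py <<'E'
from station import ctrl, optics, boxes_of
import cv2, numpy as np
def cam(n):
    i=optics.get_image(n); R,_=cv2.Rodrigues(np.array(i['rvec'])); return i['pixels'],dict(K=np.array([[i['fx'],0,i['cx']],[0,i['fy'],i['cy']],[0,0,1]]),R=R,t=np.array(i['tvec']).ravel())
def ray(c,uv,z):
    uv=np.atleast_2d(uv).astype(float); d=(np.linalg.inv(c['K'])@np.c_[uv,np.ones(len(uv))].T).T@c['R']; o=-c['R'].T@c['t']
    return (o+d*((z-o[2])/d[:,2])[:,None])
def proj(c,P):
    q=(c['K']@(c['R']@np.atleast_2d(P).T+c['t'][:,None])).T; return q[:,:2]/q[:,2:]
def rect(c,mask,z):
    cs,_=cv2.findContours(mask.astype(np.uint8),cv2.RETR_EXTERNAL,cv2.CHAIN_APPROX_NONE); k=max(cs,key=cv2.contourArea)[:,0]
    w=ray(c,k,z)[:,:2]; (x,y),(a,b),g=cv2.minAreaRect((w*1000).astype(np.float32))
    if a<b: a,b,g=b,a,g+90
    return np.round([x,y,a,b,(g+90)%180-90],1)  # mm, long side, short side, angle of long side deg
def deckpose(x,y,yaw):
    c,s=np.cos(yaw),np.sin(yaw); ca,sa=np.cos(.26),np.sin(.26)
    return np.array([[c*ca,-s,-c*sa],[s*ca,c,-s*sa],[sa,0,ca]]),np.array([x,y,.016])
E
python3 - <<'E'
from h import *
for n in("top","side"):
    p,c=cam(n); h=cv2.cvtColor(p,cv2.COLOR_RGB2HSV); H,S,V=[h[...,k].astype(int) for k in range(3)]
    m=(H>100)&(H<120)&(S>110)&(V>60); m=cv2.morphologyEx(m.astype(np.uint8),cv2.MORPH_CLOSE,np.ones((5,5)))
    if n=="side": m[:270]=0; m[:,:290]=0
    else: m[:,:340]=0;m[:150]=0;m[280:]=0
    print(n,"mat",rect(c,m,.003))
    m=((S<50)&(V>120)); m2=np.zeros_like(m); sl=np.s_[170:265,120:190] if n=="top" else np.s_[155:185,205:275]
    m2[sl]=m[sl]; m2=cv2.morphologyEx(m2.astype(np.uint8),cv2.MORPH_OPEN,np.ones((3,3))); print(n,"plate",rect(c,m2,.006))
    if n=="top": A=cv2.resize(p[160:245,265:325],None,fx=6.5,fy=6.5,interpolation=cv2.INTER_CUBIC)
    else: B=cv2.resize(p[180:250,258:338],None,fx=5,fy=5,interpolation=cv2.INTER_CUBIC)
o=np.zeros((560,800,3),np.uint8); o[:A.shape[0],:A.shape[1]]=A[:560]; o[:B.shape[0],395:395+B.shape[1]]=B
cv2.imwrite("pics/crop1.png",o[...,::-1])
E
```

```text
top mat [ 508.5 -317.4  218.   158.2   74.9]
top plate [506.2 315.2 165.5  93.7   6.7]
side mat [ 508.  -318.5  218.5  159.1   74.9]
side plate [506.5 315.1 164.8  95.4   6.7]
```

View pics/crop1.png

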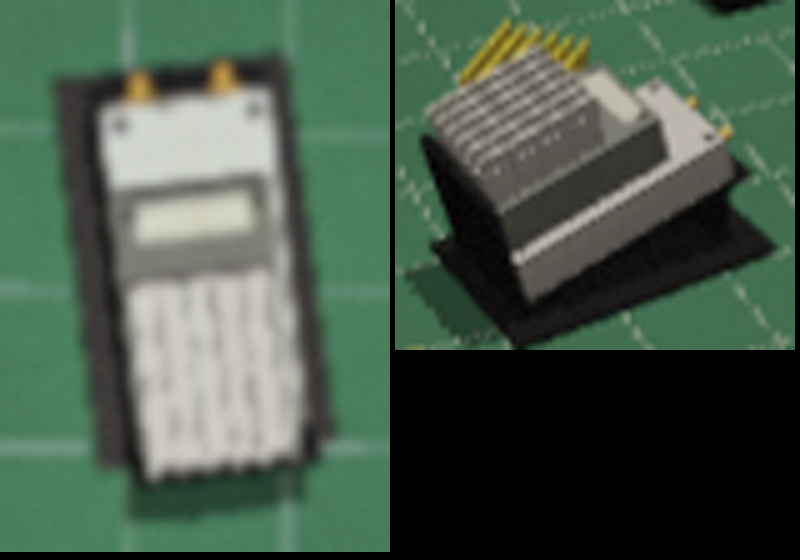

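The left crop shows the stack almost aligned with the deck and the jacks at the top. The right crop shows all three layers clearly. I'll fit the deck pose from these corners.

```bash
python3 - <<'E'
from h import *
from scipy.optimize import least_squares
T=[((100,95),(120,30,28)),((275,90),(120,-30,28)),((113,190),(92,28,58)),((268,178),(92,-28,58)),((130,285),(64,25,88)),((268,275),(64,-25,88)),((150,482),(0,25,88)),((302,462),(0,-25,88)),
]
S=[((530,302),(0,-30,0)),((512,262),(0,-30,28)),((735,143),(120,-30,28)),((500,210),(0,-28,58)),((660,128),(92,-28,58)),((605,100),(64,-25,88))]
_,ct=cam("top");_,cs=cam("side")
ut=np.array([((a+.5)/6.5-.5+265,(b+.5)/6.5-.5+160) for (a,b),_ in T]); us=np.array([((a-395+.5)/5-.5+258,(b+.5)/5-.5+180) for (a,b),_ in S])
Pt=np.array([p for _,p in T])/1e3; Ps=np.array([p for _,p in S])/1e3
def res(v,full=False):
    R,t=deckpose(*v[:3]); a=proj(ct,Pt@R.T+t)-ut; b=proj(cs,Ps@R.T+t)-us
    return np.r_[a.ravel(),b.ravel()]
r=least_squares(res,[.45,0,.05],loss='soft_l1'); v=r.x; print(v); print(np.round(res(v).reshape(-1,2),1).tolist())
R,t=deckpose(*v)
for n,p in dict(heat=(.032,0,.07),filt=(.046,0,.045),amp=(.06,0,.014),end=(.13,0,0)).items(): print(n,np.round((R@np.array(p)+t)*1e3,1))
# decoy cradle & yellow positions
for uv in [(237,194),(331,264),(240,283),(388,330),(296,127)]: print(uv,ray(ct,uv,.02)[0].round(3))
E
```

```text
[ 0.49193408 -0.03214531  0.09542573]
[[0.3, 1.5], [-0.5, 0.0], [0.5, 0.4], [1.6, 0.0], [0.6, -0.1], [2.2, -0.6], [-0.0, -1.7], [-0.8, -0.6], [-0.6, -0.5], [0.4, -0.5], [-1.6, -1.0], [-0.6, 0.6], [1.0, -1.9], [-1.3, -0.7]]
heat [504.8 -30.9  91.9]
filt [524.7 -29.   71.3]
amp [546.1 -27.   45. ]
end [617.  -20.2  49.4]
(237, 194) [0.562 0.113 0.02 ]
(331, 264) [ 0.396 -0.113  0.02 ]
(240, 283) [0.35  0.102 0.02 ]
(388, 330) [ 0.243 -0.246  0.02 ]
(296, 127) [ 0.728 -0.029  0.02 ]
```

```bash
cat >> h.py <<'E'
from scipy.spatial.transform import Rotation as Ro
V=np.array([.49193,-.03215,.0954])
def tip(x,y,zbase,clear=.004):   # TCP world for tip 'clear' above layer zbase (deck frame), grasp at deck x,y
    R,t=deckpose(*V); return R@np.array([x,y,zbase+clear+.019*np.cos(.26)])+t-[0,0,.019]
def go(p,phi=None,frm=None):     # tool deltas from current pose to world p, tool-y angle phi deg; frm=commanded pose
    s=ctrl.read_state(); R=Ro.from_quat(s['orientation']).as_matrix(); p0=np.array(s['tool_pos'])
    d=R.T@(np.array(p)-p0)/.4; a=np.degrees(np.arctan2(R[1,1],R[0,1])); tr=0 if phi is None else -(((phi-a)+90)%180-90)/180
    print("tgt",np.round(p,4),"rows",np.round(d,4),"turn",round(tr,4),"| t",round(s['time_s'],1),"pos",np.round(p0,4),"phi",round(a,1),"F",np.round(s['contact_force'],1),"open",round(s['opening'],4),"ff",np.round(s['finger_force'],1))
E
python3 - <<'E'
from h import *
p=tip(.032,0,.058); print(p); go(p+[0,0,.09],95.5); go(p,95.5)
print(tip(.046,0,.028),tip(.06,0,0), tip(.05,0,0),tip(.035,0,.03))
E
```

```text
[ 0.50214845 -0.03117219  0.08288704]
tgt [ 0.5021 -0.0312  0.1729] rows [-1.1969 -0.9879  0.1144] turn -0.1499 | t 0.9 pos [0.2013 0.5118 0.2187] phi 68.5 F [0.2 0.5 0.2] open 0.0927 ff 0.0
tgt [ 0.5021 -0.0312  0.0829] rows [-1.1969 -0.9879  0.3394] turn -0.1499 | t 0.9 pos [0.2013 0.5118 0.2187] phi 68.5 F [0.2 0.5 0.2] open 0.0927 ff 0.0
[ 0.52329373 -0.02914879  0.05749447] [ 0.5439272  -0.02717436  0.03403468] [ 0.53430724 -0.0280949   0.03146387] [ 0.51219996 -0.03021036  0.05659936]
```

Emit:
move_arm --motion '[-0.12,-0.1,0.01,-0.03,1,-0.24,-0.2,0.02,-0.06,1,-0.36,-0.3,0.03,-0.09,1,-0.48,-0.4,0.04,-0.12,1,-0.6,-0.5,0.05,-0.15,1,-0.7,-0.58,0.05,-0.15,1,-0.8,-0.66,0.05,-0.15,1,-0.9,-0.74,0.05,-0.15,1]'

```text
time_s: 1.7
tool_pos: [0.3957, 0.1606, 0.1996]
orientation: [-0.048, 0.999, 0.0, 0.0]
contact_force: [1.0, 0.8, 0.9]
opening: 0.0929
finger_force: 0.0
```

```bash
python3 - <<'E'
from h import *
p=tip(.032,0,.058); go(p+[0,0,.08],95.5); go(p,95.5)
E
```

```text
tgt [ 0.5021 -0.0312  0.1629] rows [-0.2187 -0.5028  0.0918] turn 0.0002 | t 1.7 pos [0.3957 0.1606 0.1996] phi 95.5 F [1.  0.8 0.9] open 0.0929 ff 0.0
tgt [ 0.5021 -0.0312  0.0829] rows [-0.2186 -0.5029  0.2918] turn 0.0002 | t 1.7 pos [0.3957 0.1606 0.1996] phi 95.5 F [1.  0.8 0.9] open 0.0929 ff 0.0
```

Emit:
move_arm --motion '[0,0,0,0,1,0,0,0,0,1]'

```text
time_s: 1.9
tool_pos: [0.3953, 0.1618, 0.1994]
orientation: [-0.047, 0.999, 0.0, -0.0]
contact_force: [0.2, 0.2, 1.3]
opening: 0.0929
finger_force: 0.0
```

```bash
python3 - <<'E'
from h import *
p=tip(.032,0,.058); go(p+[0,0,.08],95.5); go(p,95.5)
E
```

```text
tgt [ 0.5021 -0.0312  0.1629] rows [-0.2208 -0.5052  0.0912] turn -0.0007 | t 1.9 pos [0.3953 0.1618 0.1994] phi 95.4 F [0.2 0.2 1.3] open 0.0929 ff 0.0
tgt [ 0.5021 -0.0312  0.0829] rows [-0.2209 -0.5052  0.2912] turn -0.0007 | t 1.9 pos [0.3953 0.1618 0.1994] phi 95.4 F [0.2 0.2 1.3] open 0.0929 ff 0.0
```

Emit:
move_arm --motion '[-0.22,-0.505,0,0,1,-0.22,-0.505,0,0,1,-0.22,-0.505,0,0,1,-0.22,-0.505,0,0,1,-0.22,-0.505,0,0,1,-0.22,-0.505,0.09,0,1,-0.22,-0.505,0.09,0,1,-0.22,-0.505,0.09,0,1]'

```text
time_s: 2.7
tool_pos: [0.5017, -0.0287, 0.1636]
orientation: [-0.049, 0.999, 0.0, -0.001]
contact_force: [-0.1, -0.8, 0.6]
opening: 0.0934
finger_force: 0.0
```

```bash
python3 - <<'E'
from h import *
p=tip(.032,0,.058); go(p+[0,0,.08],95.5); go(p,95.5)
for n in("top","side"):
    i,c=cam(n); cv2.imwrite(f"pics/{n}1.png",i[...,::-1])
    if n=="side": cv2.imwrite("pics/c1.png",cv2.resize(i[120:270,200:350],None,fx=4,fy=4,interpolation=cv2.INTER_CUBIC)[...,::-1])
E
```

```text
tgt [ 0.5021 -0.0312  0.1629] rows [-0.0006 -0.0063  0.0018] turn 0.0007 | t 2.7 pos [ 0.5017 -0.0287  0.1636] phi 95.6 F [-0.1 -0.8  0.6] open 0.0934 ff 0.0
tgt [ 0.5021 -0.0312  0.0829] rows [-0.0008 -0.0064  0.2018] turn 0.0007 | t 2.7 pos [ 0.5017 -0.0287  0.1636] phi 95.6 F [-0.1 -0.8  0.6] open 0.0934 ff 0.0
```

View pics/c1.png

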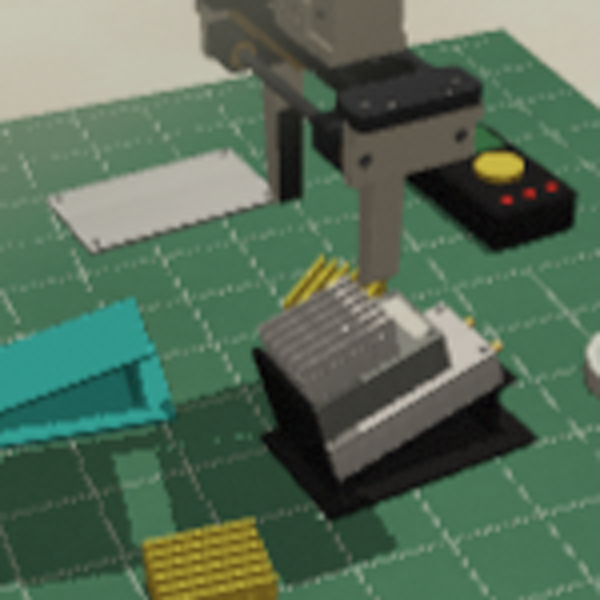

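The side crop shows the open gripper straddling the stack from above. I'll descend and grip the heat-sink case.

Emit:
move_arm --motion '[0,-0.003,0.1,0,1,0,-0.003,0.16,0,1,0,-0.003,0.2,0,1,0,-0.003,0.2,0,1,0,-0.003,0.2,0,0.7,0,-0.003,0.2,0,0.5,0,-0.003,0.2,0,0.4,0,-0.003,0.2,0,0.4]' --force 12

```text
time_s: 3.6
tool_pos: [0.5025, -0.0313, 0.0841]
orientation: [-0.048, 0.999, -0.0, 0.001]
contact_force: [-0.9, 0.3, -0.0]
opening: 0.0652
finger_force: 0.0
```

Emit:
move_arm --motion '[0,0,0,0,0.4,0,0,0,0,0.4,0,0,0,0,0.4]'

```text
time_s: 3.9
tool_pos: [0.5022, -0.0312, 0.0836]
orientation: [-0.048, 0.999, 0.0, 0.0]
contact_force: [-0.8, 2.0, 4.1]
opening: 0.0496
finger_force: 12.0
```

Emit:
move_arm --motion '[0,0,-0.05,0,0.4,0,0,-0.15,0,0.4,0,0,-0.25,0,0.4,0,0,-0.25,0,0.4]'

```text
time_s: 4.3
tool_pos: [0.5043, -0.0317, 0.1878]
orientation: [-0.048, 0.999, -0.001, 0.004]
contact_force: [0.2, 0.1, -2.5]
opening: 0.0498
finger_force: 12.0
```

```bash
python3 - <<'E'
from h import *
go([.5223,-.2649,.08],74.9)
i,c=cam("side"); cv2.imwrite("pics/c2.png",cv2.resize(i[80:250,200:370],None,fx=3.5,fy=3.5,interpolation=cv2.INTER_CUBIC)[...,::-1])
E
```

```text
tgt [ 0.5223 -0.2649  0.08  ] rows [ 0.0135 -0.5842  0.2705] turn 0.1146 | t 4.3 pos [ 0.5043 -0.0317  0.1878] phi 95.5 F [ 0.2  0.1 -2.5] open 0.0498 ff 12.0
```

View pics/c2.png

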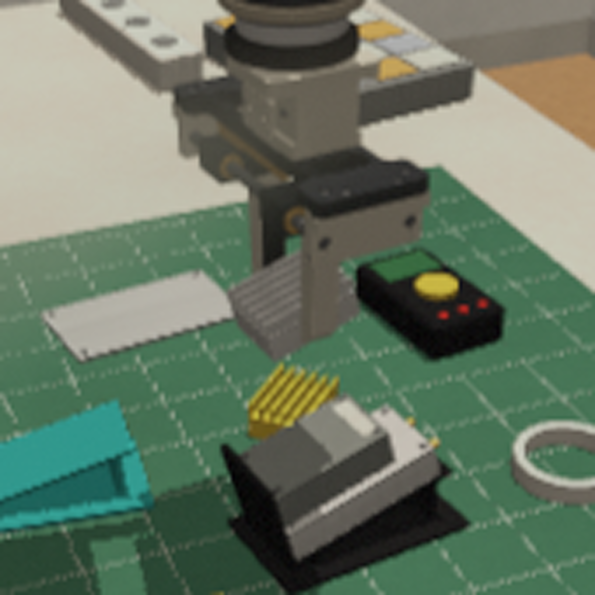

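The heat-sink case is held with its tilt kept, and the filter case has not moved. I'll carry it to the mat.

Emit:
move_arm --motion '[0,-0.1,0,0.02,0.4,0.0,-0.2,0,0.05,0.4,0.01,-0.3,0,0.08,0.4,0.01,-0.4,0.05,0.115,0.4,0.013,-0.5,0.1,0.115,0.4,0.013,-0.584,0.18,0.115,0.4,0.013,-0.584,0.27,0.115,0.4,0.013,-0.584,0.27,0.115,0.4]'

```text
time_s: 5.15
tool_pos: [0.5159, -0.2631, 0.0695]
orientation: [0.133, 0.991, 0.002, -0.005]
contact_force: [-1.2, 0.4, -1.8]
opening: 0.05
finger_force: 12.0
```

```bash
python3 - <<'E'
from h import *
go([.5223,-.2649,.008],74.9)
E
```

```text
tgt [ 0.5223 -0.2649  0.008 ] rows [-0.0181 -0.0006  0.1535] turn -0.0009 | t 5.2 pos [ 0.5159 -0.2631  0.0695] phi 74.7 F [-1.2  0.4 -1.8] open 0.05 ff 12.0
```

Emit:
move_arm --motion '[-0.009,0,0.03,0,0.4,-0.009,0,0.07,0,0.4,-0.009,0,0.11,0,0.4,-0.009,0,0.11,0,0.4,-0.009,0,0.11,0,0.4]'

```text
time_s: 5.65
tool_pos: [0.5232, -0.2651, 0.0318]
orientation: [0.132, 0.991, -0.0, 0.0]
contact_force: [0.1, 0.2, -1.7]
opening: 0.0502
finger_force: 12.0
```

```bash
python3 - <<'E'
from h import *
go([.5223,-.2649,.008],74.9)
E
```

```text
tgt [ 0.5223 -0.2649  0.008 ] rows [ 0.0024 -0.0002  0.0595] turn -0.0003 | t 5.7 pos [ 0.5232 -0.2651  0.0318] phi 74.9 F [ 0.1  0.2 -1.7] open 0.0502 ff 12.0
```

Emit:
move_arm --motion '[0,0,0.02,0,0.4,0,0,0.035,0,0.4,0,0,0.042,0,0.4,0,0,0.048,0,0.4,0,0,0.054,0,0.4,0,0,0.059,0,0.4,0,0,0.059,0,0.4]'

```text
time_s: 6.35
tool_pos: [0.5242, -0.2659, 0.0086]
orientation: [0.132, 0.991, -0.001, 0.002]
contact_force: [3.1, -0.1, 3.7]
opening: 0.0497
finger_force: 12.0
```

```bash
python3 - <<'E'
from h import *
go([.5223,-.2649,.008],74.9)
i,c=cam("side"); cv2.imwrite("pics/c3.png",cv2.resize(i[200:400,250:420],None,fx=3,fy=3,interpolation=cv2.INTER_CUBIC)[...,::-1])
E
```

```text
tgt [ 0.5223 -0.2649  0.008 ] rows [0.0053 0.0012 0.0014] turn -0.0004 | t 6.3 pos [ 0.5242 -0.2659  0.0086] phi 74.8 F [ 3.1 -0.1  3.7] open 0.0497 ff 12.0
```

View pics/c3.png

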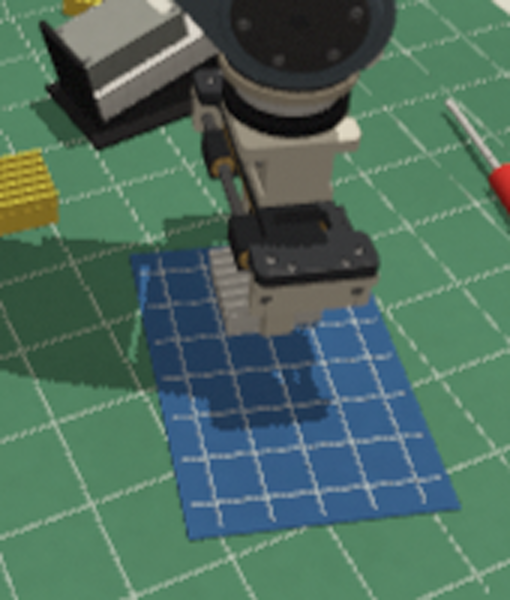

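The case sits flat on the mat's near part under light pressure. I'll release it and rise.

Emit:
move_arm --motion '[0,0,0.001,0,0.6,0,0,0.001,0,0.8,0,0,0.001,0,1,0,0,0.001,0,1,0,0,-0.06,0,1,0,0,-0.18,0,1,0,0,-0.3,0,1,0,0,-0.4,0,1]'

```text
time_s: 7.2
tool_pos: [0.5229, -0.2653, 0.1703]
orientation: [0.132, 0.991, -0.0, 0.0]
contact_force: [0.9, -1.0, -0.8]
opening: 0.0926
finger_force: 0.0
```

```bash
python3 - <<'E'
from h import *
p=tip(.046,0,.028); go(p+[0,0,.1],95.5); go(p,95.5)
i,c=cam("side"); cv2.imwrite("pics/c4.png",cv2.resize(i[200:400,250:420],None,fx=3,fy=3,interpolation=cv2.INTER_CUBIC)[...,::-1])
E
```

```text
tgt [ 0.5233 -0.0291  0.1575] rows [0.1537 0.57   0.0316] turn -0.1149 | t 7.2 pos [ 0.5229 -0.2653  0.1703] phi 74.8 F [ 0.9 -1.  -0.8] open 0.0926 ff 0.0
tgt [ 0.5233 -0.0291  0.0575] rows [0.1539 0.5701 0.2816] turn -0.1149 | t 7.2 pos [ 0.5229 -0.2653  0.1703] phi 74.8 F [ 0.9 -1.  -0.8] open 0.0926 ff 0.0
```

View pics/c4.png

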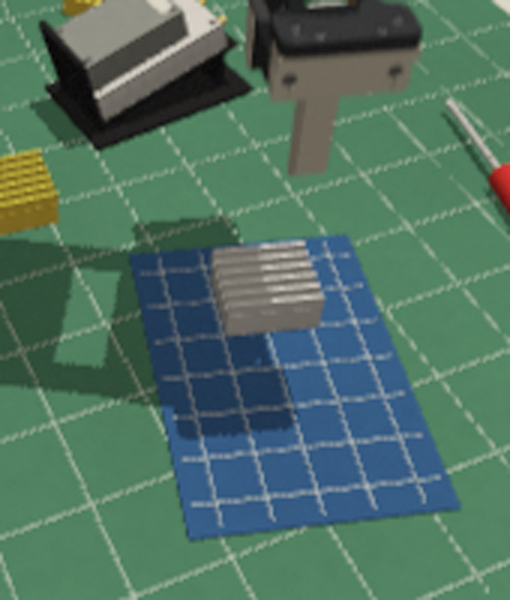

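The heat-sink case lies flat and square on the mat. The filter case is next.

Emit:
move_arm --motion '[0.02,0.1,0,-0.02,1,0.05,0.2,0,-0.05,1,0.08,0.3,0,-0.08,1,0.11,0.4,0,-0.115,1,0.14,0.5,0.03,-0.115,1,0.154,0.57,0.03,-0.115,1,0.154,0.57,0.03,-0.115,1,0.154,0.57,0.03,-0.115,1]'

```text
time_s: 8.05
tool_pos: [0.5231, -0.029, 0.1556]
orientation: [-0.049, 0.999, -0.0, -0.0]
contact_force: [-0.5, -0.1, 0.3]
opening: 0.0929
finger_force: 0.0
```

```bash
python3 - <<'E'
from h import *
p=tip(.046,0,.028); go(p,95.5)
E
```

```text
tgt [ 0.5233 -0.0291  0.0575] rows [-0.0004 -0.0005  0.2453] turn 0.0006 | t 8.1 pos [ 0.5231 -0.029   0.1556] phi 95.6 F [-0.5 -0.1  0.3] open 0.0929 ff 0.0
```

Emit:
move_arm --motion '[0,0,0.1,0,1,0,0,0.2,0,1,0,0,0.243,0,1,0,0,0.243,0,1,0,0,0.243,0,0.7,0,0,0.243,0,0.5,0,0,0.243,0,0.5,0,0,0.243,0,0.5]' --force 15

```text
time_s: 8.85
tool_pos: [0.5236, -0.0292, 0.0594]
orientation: [-0.048, 0.999, -0.0, 0.001]
contact_force: [-0.2, -0.5, 0.6]
opening: 0.0658
finger_force: 0.0
```

Emit:
move_arm --motion '[0,0,0,0,0.5,0,0,0,0,0.5,0,0,0,0,0.5,0,0,0,0,0.5]'

```text
time_s: 9.25
tool_pos: [0.5233, -0.029, 0.059]
orientation: [-0.048, 0.999, 0.0, 0.0]
contact_force: [-2.4, 1.9, 6.4]
opening: 0.056
finger_force: 15.0
```

Emit:
move_arm --motion '[0,0,-0.04,0,0.5,0,0,-0.12,0,0.5,0,0,-0.22,0,0.5,0,0,-0.3,0,0.5,0,0,-0.3,0,0.5,0,0,-0.3,0,0.5]'

```text
time_s: 9.85
tool_pos: [0.5228, -0.0291, 0.1779]
orientation: [-0.048, 0.999, -0.0, -0.0]
contact_force: [0.9, 0.0, -3.0]
opening: 0.0563
finger_force: 14.9
```

```bash
python3 - <<'E'
from h import *
go([.495,-.3663,.1],74.9)
E
```

```text
tgt [ 0.495  -0.3663  0.1   ] rows [ 0.1503 -0.8325  0.1949] turn 0.1146 | t 9.8 pos [ 0.5228 -0.0291  0.1779] phi 95.5 F [ 0.9  0.  -3. ] open 0.0563 ff 14.9
```

Emit:
move_arm --motion '[0.015,-0.1,0,0.02,0.5,0.03,-0.2,0,0.05,0.5,0.05,-0.3,0,0.08,0.5,0.07,-0.4,0,0.115,0.5,0.09,-0.5,0,0.115,0.5,0.11,-0.6,0,0.115,0.5,0.13,-0.7,0,0.115,0.5,0.14,-0.78,0,0.115,0.5]'

```text
time_s: 10.65
tool_pos: [0.4959, -0.3466, 0.1758]
orientation: [0.132, 0.991, 0.001, -0.002]
contact_force: [0.4, 0.3, -3.5]
opening: 0.0556
finger_force: 14.9
```

Emit:
move_arm --motion '[0.01,-0.05,0,0,0.5,0.01,-0.05,0.1,0,0.5,0.01,-0.05,0.2,0,0.5,0.01,-0.05,0.25,0,0.5,0.01,-0.05,0.25,0,0.5,0.01,-0.05,0.25,0,0.5]'

```text
time_s: 11.25
tool_pos: [0.488, -0.3629, 0.0777]
orientation: [0.132, 0.991, 0.001, -0.001]
contact_force: [0.1, -0.5, -2.7]
opening: 0.0561
finger_force: 14.9
```

```bash
python3 - <<'E'
from h import *
go([.495,-.3663,.0085],74.9)
E
```

```text
tgt [ 0.495  -0.3663  0.0085] rows [-0.0194 -0.0037  0.1729] turn -0.0004 | t 11.2 pos [ 0.488  -0.3629  0.0777] phi 74.8 F [ 0.1 -0.5 -2.7] open 0.0561 ff 14.9
```

Emit:
move_arm --motion '[-0.018,-0.004,0.05,0,0.5,-0.018,-0.004,0.1,0,0.5,-0.018,-0.004,0.135,0,0.5,-0.018,-0.004,0.145,0,0.5,-0.018,-0.004,0.155,0,0.5,-0.018,-0.004,0.164,0,0.5,-0.018,-0.004,0.172,0,0.5,-0.018,-0.004,0.173,0,0.5]'

```text
time_s: 12.05
tool_pos: [0.4954, -0.3671, 0.0099]
orientation: [0.132, 0.991, -0.0, 0.001]
contact_force: [3.0, -0.7, 2.7]
opening: 0.0562
finger_force: 15.0
```

Emit:
move_arm --motion '[0,0,0,0,0.5]'

```text
time_s: 12.15
tool_pos: [0.4952, -0.367, 0.0098]
orientation: [0.132, 0.991, -0.0, 0.0]
contact_force: [2.3, -1.3, 2.9]
opening: 0.0559
finger_force: 15.0
```

```bash
python3 - <<'E'
from h import *
go([.495,-.3663,.0085],74.9)
i,c=cam("side"); cv2.imwrite("pics/c5.png",cv2.resize(i[200:400,250:420],None,fx=3,fy=3,interpolation=cv2.INTER_CUBIC)[...,::-1])
E
```

```text
tgt [ 0.495  -0.3663  0.0085] rows [0.001  0.0015 0.0033] turn -0.0004 | t 12.2 pos [ 0.4952 -0.367   0.0098] phi 74.8 F [ 2.3 -1.3  2.9] open 0.0559 ff 15.0
```

View pics/c5.png

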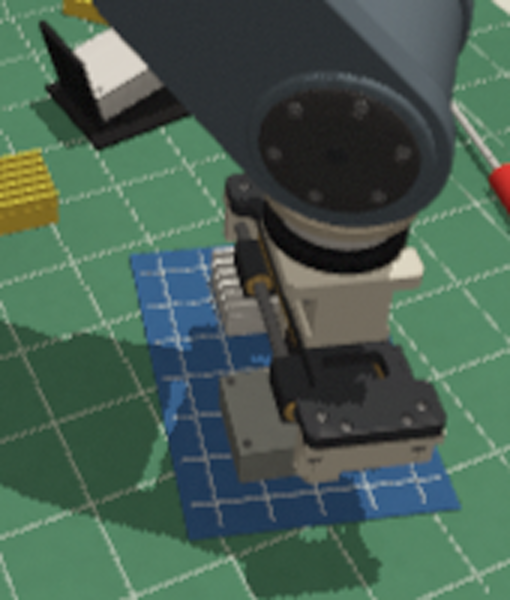

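The filter case is nearly flat beside the heat-sink case. I'll press it about 1 mm more and release.

Emit:
move_arm --motion '[0,0,0.004,0,0.5,0,0,0.004,0,0.65,0,0,0.003,0,0.8,0,0,0.002,0,1,0,0,0.001,0,1,0,0,-0.1,0,1,0,0,-0.22,0,1,0,0,-0.34,0,1]'

```text
time_s: 13.0
tool_pos: [0.4945, -0.3664, 0.1467]
orientation: [0.132, 0.991, 0.0, -0.001]
contact_force: [0.6, -1.6, -0.5]
opening: 0.0926
finger_force: 0.0
```

Emit:
move_arm --motion '[-0.02,0.1,-0.05,-0.02,1,-0.03,0.2,-0.05,-0.05,1,-0.05,0.3,-0.05,-0.08,1,-0.05,0.4,-0.05,-0.115,1,-0.05,0.5,-0.05,-0.115,1,-0.05,0.5,-0.05,-0.115,1]'

```text
time_s: 13.6
tool_pos: [0.5672, -0.175, 0.1654]
orientation: [-0.05, 0.999, 0.0, -0.0]
contact_force: [0.1, -0.4, 0.3]
opening: 0.0929
finger_force: 0.0
```

```bash
python3 - <<'E'
from h import *
p=tip(.06,0,.0); go(p+[0,0,.1],95.5); go(p,95.5)
i,c=cam("side"); A=cv2.resize(i[180:400,250:420],None,fx=2.7,fy=2.7,interpolation=cv2.INTER_CUBIC)[:594]
cv2.imwrite("pics/c6.png",A[...,::-1])
E
```

```text
tgt [ 0.5439 -0.0272  0.134 ] rows [0.021  0.3735 0.0787] turn 0.0014 | t 13.6 pos [ 0.5672 -0.175   0.1654] phi 95.7 F [ 0.1 -0.4  0.3] open 0.0929 ff 0.0
tgt [ 0.5439 -0.0272  0.034 ] rows [0.0209 0.3732 0.3287] turn 0.0014 | t 13.6 pos [ 0.5672 -0.175   0.1654] phi 95.7 F [ 0.1 -0.4  0.3] open 0.0929 ff 0.0
```

View pics/c6.png

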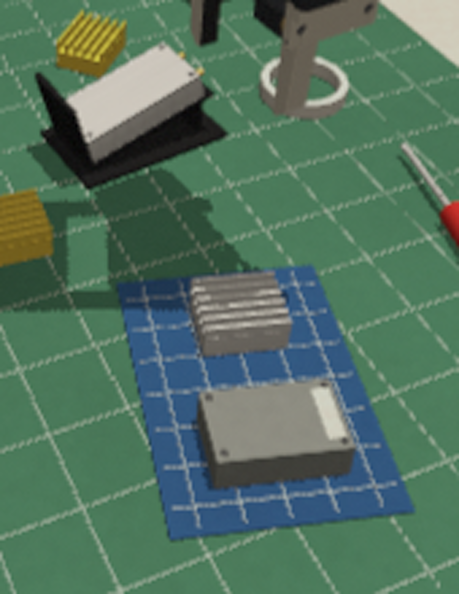

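Both cases lie flat on the mat and the amplifier is undisturbed. I'll approach it now.

Emit:
move_arm --motion '[0.005,0.1,0,0,1,0.01,0.2,0,0,1,0.02,0.3,0,0,1,0.021,0.373,0.04,0,1,0.021,0.373,0.08,0,1,0.021,0.373,0.08,0,1,0.021,0.373,0.08,0,1]'

```text
time_s: 14.35
tool_pos: [0.5439, -0.0323, 0.1336]
orientation: [-0.048, 0.999, -0.0, -0.0]
contact_force: [-0.2, 0.6, 0.8]
opening: 0.0931
finger_force: 0.0
```

```bash
python3 - <<'E'
from h import *
p=tip(.06,0,.0); go(p,95.5)
E
```

```text
tgt [ 0.5439 -0.0272  0.034 ] rows [-0.0012  0.0127  0.249 ] turn -0.0002 | t 14.3 pos [ 0.5439 -0.0323  0.1336] phi 95.5 F [-0.2  0.6  0.8] open 0.0931 ff 0.0
```

Emit:
move_arm --motion '[0,0.012,0.1,0,1,0,0.012,0.2,0,1,0,0.012,0.247,0,1,0,0.012,0.247,0,1,0,0.012,0.247,0,0.8,0,0.012,0.247,0,0.55,0,0.012,0.247,0,0.55,0,0.012,0.247,0,0.55]' --force 18

```text
time_s: 15.15
tool_pos: [0.5439, -0.0266, 0.0355]
orientation: [-0.048, 0.999, -0.0, 0.001]
contact_force: [0.4, 0.3, 0.2]
opening: 0.066
finger_force: 0.0
```

Emit:
move_arm --motion '[0,0,0,0,0.55,0,0,0,0,0.55,0,0,0,0,0.55,0,0,0,0,0.55]'

```text
time_s: 15.55
tool_pos: [0.5437, -0.0265, 0.0352]
orientation: [-0.048, 0.999, -0.0, 0.0]
contact_force: [-1.6, -1.5, 5.6]
opening: 0.0603
finger_force: 17.9
```

Emit:
move_arm --motion '[0,0,-0.04,0,0.55,0,0,-0.12,0,0.55,0,0,-0.22,0,0.55,0,0,-0.3,0,0.55,0,0,-0.3,0,0.55,0,0,-0.3,0,0.55]'

```text
time_s: 16.15
tool_pos: [0.543, -0.0264, 0.1542]
orientation: [-0.048, 0.999, -0.0, -0.0]
contact_force: [-1.2, -0.3, -4.3]
opening: 0.0599
finger_force: 17.9
```

```bash
python3 - <<'E'
from h import *
go([.5063,.3152,.1],96.7)
i,c=cam("side"); A=cv2.resize(i[100:260,200:370],None,fx=2.7,fy=2.7,interpolation=cv2.INTER_CUBIC)
cv2.imwrite("pics/c7.png",A[...,::-1])
E
```

```text
tgt [0.5063 0.3152 0.1   ] rows [0.0091 0.8588 0.1355] turn -0.0065 | t 16.1 pos [ 0.543  -0.0264  0.1542] phi 95.5 F [-1.2 -0.3 -4.3] open 0.0599 ff 17.9
```

View pics/c7.png

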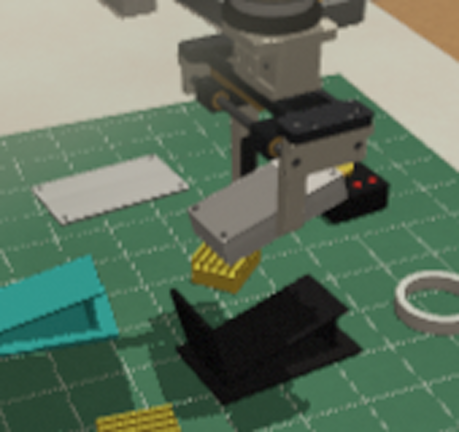

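The amplifier is held firmly with its tilt kept, and the deck is empty. I'll carry it to the plate.

Emit:
move_arm --motion '[0,0.1,0,0,0.55,0,0.2,0,0,0.55,0,0.3,0,-0.006,0.55,0,0.4,0,-0.006,0.55,0.005,0.5,0,-0.006,0.55,0.009,0.6,0,-0.006,0.55,0.009,0.7,0,-0.006,0.55,0.009,0.78,0,-0.006,0.55]'

```text
time_s: 17.0
tool_pos: [0.5083, 0.2854, 0.1524]
orientation: [-0.058, 0.998, -0.001, -0.002]
contact_force: [0.1, -0.9, -2.9]
opening: 0.0603
finger_force: 17.9
```

Emit:
move_arm --motion '[0,0.06,0,0,0.55,0,0.06,0.1,0,0.55,0,0.06,0.2,0,0.55,0,0.06,0.2,0,0.55,0,0.06,0.2,0,0.55]'

```text
time_s: 17.5
tool_pos: [0.5064, 0.3072, 0.0738]
orientation: [-0.058, 0.998, -0.001, -0.001]
contact_force: [1.1, -0.5, -1.8]
opening: 0.0599
finger_force: 17.9
```

```bash
python3 - <<'E'
from h import *
go([.5063,.3152,.0105],96.7)
E
```

```text
tgt [0.5063 0.3152 0.0105] rows [-0.0023  0.0199  0.1583] turn -0.0006 | t 17.5 pos [0.5064 0.3072 0.0738] phi 96.6 F [ 1.1 -0.5 -1.8] open 0.0599 ff 17.9
```

Emit:
move_arm --motion '[-0.002,0.02,0.05,0,0.55,-0.002,0.02,0.1,0,0.55,-0.002,0.02,0.12,0,0.55,-0.002,0.02,0.13,0,0.55,-0.002,0.02,0.14,0,0.55,-0.002,0.02,0.15,0,0.55,-0.002,0.02,0.158,0,0.55,-0.002,0.02,0.159,0,0.55]'

```text
time_s: 18.3
tool_pos: [0.5071, 0.3158, 0.0111]
orientation: [-0.058, 0.998, 0.0, 0.0]
contact_force: [2.1, 0.0, 1.5]
opening: 0.0599
finger_force: 18.0
```

Emit:
move_arm --motion '[0,0,0,0,0.55,0,0,0,0,0.55]'

```text
time_s: 18.5
tool_pos: [0.5069, 0.3157, 0.0111]
orientation: [-0.058, 0.998, 0.0, 0.0]
contact_force: [2.1, 0.6, 0.9]
opening: 0.0599
finger_force: 18.0
```

```bash
python3 - <<'E'
from h import *
go([.5063,.3152,.0105],96.7)
E
```

```text
tgt [0.5063 0.3152 0.0105] rows [ 0.0016 -0.0011  0.0015] turn -0.0005 | t 18.5 pos [0.5069 0.3157 0.0111] phi 96.6 F [2.1 0.6 0.9] open 0.0599 ff 18.0
```

Emit:
move_arm --motion '[0,0,0.004,0,0.55,0,0,0.004,0,0.55]'

```text
time_s: 18.7
tool_pos: [0.507, 0.3158, 0.0097]
orientation: [-0.058, 0.998, 0.0, 0.0]
contact_force: [0.9, 0.3, 4.2]
opening: 0.06
finger_force: 18.0
```

Emit:
move_arm --motion '[0,0,0,0,0.7,0,0,0,0,0.8,0,0,0,0,1,0,0,0,0,1,0,0,-0.08,0,1,0,0,-0.18,0,1,0,0,-0.3,0,1,0,0,-0.4,0,1]'

```text
time_s: 19.5
tool_pos: [0.5068, 0.3156, 0.1717]
orientation: [-0.058, 0.998, 0.0, 0.0]
contact_force: [0.1, 0.4, 0.0]
opening: 0.0931
finger_force: 0.0
```

Emit:
move_arm --motion '[0,-0.12,0,0,1,0,-0.24,0,0,1,0,-0.36,0,0,1,0,-0.48,0,0,1,0,-0.6,0,0,1,0,-0.7,0,0,1]'

```text
time_s: 20.1
tool_pos: [0.5389, 0.0352, 0.1694]
orientation: [-0.057, 0.998, -0.0, -0.0]
contact_force: [0.9, 1.2, -0.8]
opening: 0.0931
finger_force: 0.0
```

```bash
python3 - <<'E'
from h import *
go([.495,-.3663,.0095],74.9)
p,ct=cam("top"); q,c=cam("side"); B=cv2.resize(q[140:200,190:290],None,fx=4,fy=4,interpolation=cv2.INTER_CUBIC)
A=cv2.resize(p[170:260,125:185],None,fx=6,fy=6,interpolation=cv2.INTER_CUBIC)
o=np.zeros((540,800,3),np.uint8); o[:540,:360]=A; o[:240,370:770]=B; cv2.imwrite("pics/c8.png",o[...,::-1]); cv2.imwrite("pics/top8.png",p[...,::-1]); cv2.imwrite("pics/side8.png",q[...,::-1])
E
```

```text
tgt [ 0.495  -0.3663  0.0095] rows [ 0.2238 -0.9845  0.3999] turn 0.1204 | t 20.1 pos [0.5389 0.0352 0.1694] phi 96.6 F [ 0.9  1.2 -0.8] open 0.0931 ff 0.0
```

View pics/c8.png

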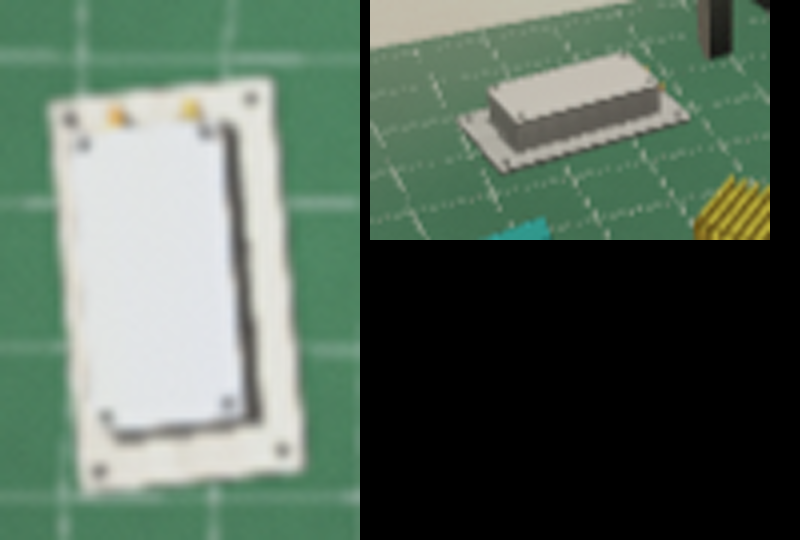

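The amplifier lies flat and square on the plate. I'll check its centre allowing for parallax, and refine the deck pose now that the deck is bare.

```bash
python3 - <<'E'
from h import *
_,ct=cam("top"); p=cv2.imread("pics/top8.png"); q=cv2.imread("pics/side8.png")
pts=np.array([(77,134),(220,124),(245,412),(110,433)]); uv=(pts+.5)/6-.5+[125,170]
w=ray(ct,uv,.034)[:,:2]; print("amp corners",(w*1e3).round(1).tolist(),"ctr",w.mean(0).round(4), "plate .5063 .3152")
pl=np.array([(48,102),(270,80),(303,468),(83,492)]); w=ray(ct,(pl+.5)/6-.5+[125,170],.006)[:,:2]; print("plate",w.mean(0).round(4))
A=cv2.resize(q[185:250,255:340],None,fx=7,fy=7,interpolation=cv2.INTER_CUBIC)
_,cs=cam("side"); R,t=deckpose(*V); 
for loop in ([(0,33,0),(0,-33,0),(130,-33,0),(130,33,0)],[(0,33,0),(0,33,70),(0,-33,70),(0,-33,0)]):
    u=proj(cs,np.array(loop)/1e3@R.T+t); u=((u-[255,185]+.5)*7-.5).round().astype(int); cv2.polylines(A,[u],True,(0,255,255),1)
A=cv2.convertScaleAbs(A,alpha=1.6,beta=20); cv2.imwrite("pics/c9.png",A)
E
```

```text
amp corners [[563.5, 347.7], [567.9, 291.2], [454.0, 277.7], [445.4, 330.3]] ctr [0.5077 0.3117] plate .5063 .3152
plate [0.5064 0.3152]
```

View pics/c9.png

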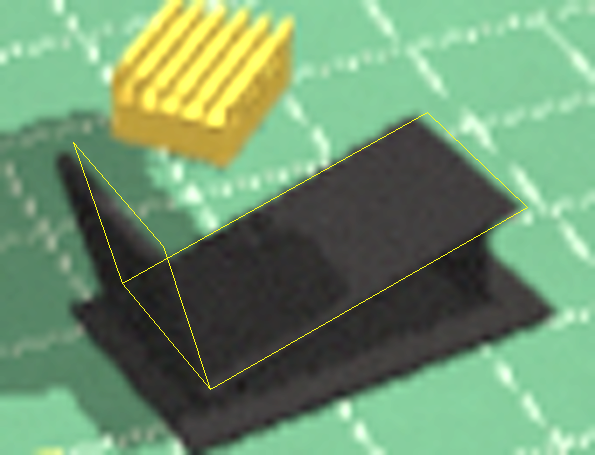

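The deck overlay matches and the amplifier is within about 4 mm of the plate centre. I'll go back for the filter case.

Emit:
move_arm --motion '[0.02,-0.1,0,0.02,1,0.05,-0.2,0,0.05,1,0.08,-0.3,0,0.08,1,0.1,-0.4,0,0.12,1,0.12,-0.5,0,0.12,1,0.15,-0.6,0,0.12,1,0.18,-0.7,0,0.12,1,0.19,-0.8,0,0.12,1]'

```text
time_s: 21.1
tool_pos: [0.5002, -0.2893, 0.1694]
orientation: [0.13, 0.992, 0.0, -0.0]
contact_force: [1.4, -0.4, -0.4]
opening: 0.0931
finger_force: 0.0
```

Emit:
move_arm --motion '[0,0,0,0,1,0,0,0,0,1]'

```text
time_s: 21.3
tool_pos: [0.5006, -0.2883, 0.169]
orientation: [0.13, 0.991, 0.0, -0.0]
contact_force: [-0.8, -0.8, 0.3]
opening: 0.0931
finger_force: 0.0
```

```bash
python3 - <<'E'
from h import *
go([.495,-.3665,.06],74.9)
E
```

```text
tgt [ 0.495  -0.3665  0.06  ] rows [-0.0372 -0.1927  0.2725] turn 0.0006 | t 21.3 pos [ 0.5006 -0.2883  0.169 ] phi 75.0 F [-0.8 -0.8  0.3] open 0.0931 ff 0.0
```

Emit:
move_arm --motion '[-0.037,-0.1,0,0,1,-0.037,-0.193,0,0,1,-0.037,-0.193,0.1,0,1,-0.037,-0.193,0.2,0,1,-0.037,-0.193,0.27,0,1,-0.037,-0.193,0.27,0,1,-0.037,-0.193,0.27,0,1]'

```text
time_s: 22.0
tool_pos: [0.4956, -0.3663, 0.0622]
orientation: [0.13, 0.992, 0.0, 0.0]
contact_force: [0.1, -0.3, 0.4]
opening: 0.0933
finger_force: 0.0
```

```bash
python3 - <<'E'
from h import *
go([.495,-.3668,.0085],74.9)
E
```

```text
tgt [ 0.495  -0.3668  0.0085] rows [ 0.0011 -0.0015  0.1341] turn 0.0011 | t 22.0 pos [ 0.4956 -0.3663  0.0622] phi 75.1 F [ 0.1 -0.3  0.4] open 0.0933 ff 0.0
```

Emit:
move_arm --motion '[0.001,-0.001,0.08,0,1,0.001,-0.001,0.134,0,1,0.001,-0.001,0.134,0,1,0.001,-0.001,0.134,0,0.7,0.001,-0.001,0.134,0,0.5,0.001,-0.001,0.134,0,0.5,0.001,-0.001,0.134,0,0.5,0.001,-0.001,0.134,0,0.5]' --force 15

```text
time_s: 22.8
tool_pos: [0.4944, -0.3679, 0.0083]
orientation: [0.13, 0.991, -0.0, 0.0]
contact_force: [0.2, 1.6, 0.9]
opening: 0.0576
finger_force: 0.8
```

Emit:
move_arm --motion '[0,0,0,0,0.5,0,0,0,0,0.5,0,0,0,0,0.5]'

```text
time_s: 23.1
tool_pos: [0.4944, -0.3678, 0.0082]
orientation: [0.131, 0.991, -0.0, 0.0]
contact_force: [-0.2, 2.5, 5.4]
opening: 0.0559
finger_force: 15.0
```

Emit:
move_arm --motion '[0,0,-0.05,0,0.5,0,0,-0.13,0,0.5,0,0,-0.23,0,0.5,0,0,-0.33,0,0.5,0,0,-0.4,0,0.5,0,0,-0.4,0,0.5]'

```text
time_s: 23.7
tool_pos: [0.4954, -0.3689, 0.1713]
orientation: [0.13, 0.991, -0.002, 0.002]
contact_force: [0.2, -0.9, -2.8]
opening: 0.0558
finger_force: 15.0
```

```bash
python3 - <<'E'
from h import *
p=tip(.05,0,0); go(p+[0,0,.05],95.5)
E
```

```text
tgt [ 0.5343 -0.0281  0.0815] rows [0.1277 0.8488 0.2215] turn -0.1138 | t 23.7 pos [ 0.4954 -0.3689  0.1713] phi 75.0 F [ 0.2 -0.9 -2.8] open 0.0558 ff 15.0
```

Emit:
move_arm --motion '[0.015,0.1,0,-0.02,0.5,0.03,0.2,0,-0.05,0.5,0.045,0.3,0,-0.08,0.5,0.06,0.4,0,-0.114,0.5,0.08,0.5,0,-0.114,0.5,0.095,0.6,0,-0.114,0.5,0.11,0.7,0,-0.114,0.5,0.12,0.8,0,-0.114,0.5]'

```text
time_s: 24.5
tool_pos: [0.5295, -0.0445, 0.1657]
orientation: [-0.048, 0.999, 0.0, -0.001]
contact_force: [1.6, 0.4, -3.3]
opening: 0.056
finger_force: 15.0
```

Emit:
move_arm --motion '[0,0.03,0,0,0.5,0,0.03,0,0,0.5,0,0.03,0.1,0,0.5,0,0.03,0.15,0,0.5,0,0.03,0.15,0,0.5,0,0.03,0.15,0,0.5]'

```text
time_s: 25.1
tool_pos: [0.5294, -0.0354, 0.1078]
orientation: [-0.048, 0.999, -0.0, -0.0]
contact_force: [0.2, -0.8, -1.7]
opening: 0.0561
finger_force: 15.0
```

```bash
python3 - <<'E'
from h import *
go(tip(.052,0,0,.018),95.5);go(tip(.052,0,0,.0058),95.5);go(tip(.047,0,0,.0058),95.5)
E
```

```text
tgt [ 0.5326 -0.0283  0.0455] rows [-0.0099  0.0169  0.1556] turn -0.0002 | t 25.1 pos [ 0.5294 -0.0354  0.1078] phi 95.5 F [ 0.2 -0.8 -1.7] open 0.0561 ff 15.0
tgt [ 0.5358 -0.028   0.0337] rows [-0.0177  0.0169  0.1851] turn -0.0002 | t 25.1 pos [ 0.5294 -0.0354  0.1078] phi 95.5 F [ 0.2 -0.8 -1.7] open 0.0561 ff 15.0
tgt [ 0.531  -0.0284  0.0324] rows [-0.0057  0.0169  0.1883] turn -0.0002 | t 25.1 pos [ 0.5294 -0.0354  0.1078] phi 95.5 F [ 0.2 -0.8 -1.7] open 0.0561 ff 15.0
```

Emit:
move_arm --motion '[-0.018,0.017,0.04,0,0.5,-0.018,0.017,0.1,0,0.5,-0.018,0.017,0.145,0,0.5,-0.018,0.017,0.155,0,0.5,-0.018,0.017,0.165,0,0.5,-0.018,0.017,0.173,0,0.5,-0.018,0.017,0.18,0,0.5,-0.018,0.017,0.185,0,0.5]'

```text
time_s: 25.9
tool_pos: [0.5364, -0.0271, 0.0342]
orientation: [-0.048, 0.999, -0.0, 0.001]
contact_force: [-3.2, -3.3, 0.9]
opening: 0.056
finger_force: 15.0
```

```bash
python3 - <<'E'
from h import *
go(tip(.052,0,0,.0058),95.5);go(tip(.047,0,0,.0058),95.5)
E
```

```text
tgt [ 0.5358 -0.028   0.0337] rows [ 0.0017 -0.0019  0.0012] turn 0.0001 | t 25.9 pos [ 0.5364 -0.0271  0.0342] phi 95.5 F [-3.2 -3.3  0.9] open 0.056 ff 15.0
tgt [ 0.531  -0.0284  0.0324] rows [ 0.0138 -0.0019  0.0044] turn 0.0001 | t 25.9 pos [ 0.5364 -0.0271  0.0342] phi 95.5 F [-3.2 -3.3  0.9] open 0.056 ff 15.0
```

Emit:
move_arm --motion '[0,0,0.004,0,0.5,0.006,0,0.006,0,0.5,0.012,0,0.008,0,0.5,0.012,0,0.008,0,0.5]'

```text
time_s: 26.3
tool_pos: [0.5341, -0.0276, 0.0325]
orientation: [-0.048, 0.999, -0.0, 0.004]
contact_force: [2.7, -0.2, 10.9]
opening: 0.056
finger_force: 15.0
```

```bash
python3 - <<'E'
from h import *
go(tip(.047,0,0,.0058),95.5)
q,cs=cam("side"); A=cv2.resize(q[175:250,255:340],None,fx=7,fy=7,interpolation=cv2.INTER_CUBIC)
cv2.imwrite("pics/c10.png",cv2.convertScaleAbs(A,alpha=1.6,beta=20)[...,::-1])
E
```

```text
tgt [ 0.531  -0.0284  0.0324] rows [ 0.0081 -0.0013  0.0001] turn 0.0 | t 26.3 pos [ 0.5341 -0.0276  0.0325] phi 95.5 F [ 2.7 -0.2 10.9] open 0.056 ff 15.0
```

View pics/c10.png

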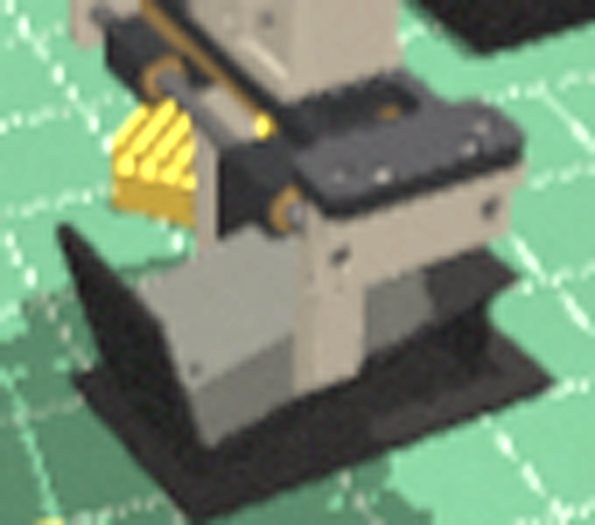

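The filter case lies along the slope with its low end near the stop. I'll let it settle and see whether it reached the stop.

Emit:
move_arm --motion '[0.004,0,-0.003,0,0.5,0.006,0,-0.003,0,0.5,0.006,0,-0.003,0,0.5]'

```text
time_s: 26.65
tool_pos: [0.5309, -0.0275, 0.0325]
orientation: [-0.048, 0.999, -0.0, 0.003]
contact_force: [7.2, 0.8, -0.3]
opening: 0.0562
finger_force: 15.0
```

```bash
python3 - <<'E'
from h import *
go(tip(.047,0,0,.0058),95.5)
E
```

```text
tgt [ 0.531  -0.0284  0.0324] rows [-0.     -0.0022  0.0003] turn 0.0002 | t 26.6 pos [ 0.5309 -0.0275  0.0325] phi 95.5 F [ 7.2  0.8 -0.3] open 0.0562 ff 15.0
```

Emit:
move_arm --motion '[0,0,0.003,0,0.5,0,0,0.003,0,0.5,0,0,0.002,0,0.65,0,0,0,0,0.8,0,0,0,0,1,0,0,0,0,1,0,0,-0.06,0,1,0,0,-0.16,0,1]'

```text
time_s: 27.45
tool_pos: [0.5272, -0.0274, 0.0946]
orientation: [-0.048, 0.999, 0.0, -0.002]
contact_force: [0.2, -0.1, 0.8]
opening: 0.0921
finger_force: 0.0
```

Emit:
move_arm --motion '[0,0,-0.1,0,1,0,0,-0.2,0,1,0.05,-0.1,-0.22,0.03,1,0.05,-0.2,-0.22,0.06,1,0.05,-0.3,-0.22,0.09,1,0.05,-0.4,-0.22,0.115,1,0.05,-0.45,-0.22,0.115,1,0.05,-0.45,-0.22,0.115,1]'

```text
time_s: 28.25
tool_pos: [0.526, -0.2108, 0.1834]
orientation: [0.133, 0.991, -0.0, -0.0]
contact_force: [-0.2, 0.8, -0.2]
opening: 0.093
finger_force: 0.0
```

```bash
python3 - <<'E'
from h import *
go([.5235,-.2655,.06],74.9)
q,cs=cam("side"); p,ct=cam("top"); R,t=deckpose(*V)
def draw(img,c,x0,y0,w,h,f):
    A=cv2.convertScaleAbs(cv2.resize(img[y0:y0+h,x0:x0+w],None,fx=f,fy=f,interpolation=cv2.INTER_CUBIC),alpha=1.4,beta=10)
    for l in ([(0,28,30),(0,-28,30),(92,-28,30),(92,28,30)],[(0,-28,0),(92,-28,0)]):
        u=proj(c,np.array(l)/1e3@R.T+t); cv2.polylines(A,[((u-[x0,y0]+.5)*f-.5).round().astype(int)],True,(255,0,0),1)
    return A
o=np.zeros((500,800,3),np.uint8); a=draw(q,cs,258,180,80,70,5); b=draw(p,ct,265,160,60,83,6); o[:350,:400]=a; o[:498,410:770]=b
cv2.imwrite("pics/c11.png",o[...,::-1])
E
```

```text
tgt [ 0.5235 -0.2655  0.06  ] rows [-0.0301 -0.1335  0.3085] turn -0.0013 | t 28.2 pos [ 0.526  -0.2108  0.1834] phi 74.7 F [-0.2  0.8 -0.2] open 0.093 ff 0.0
```

View pics/c11.png

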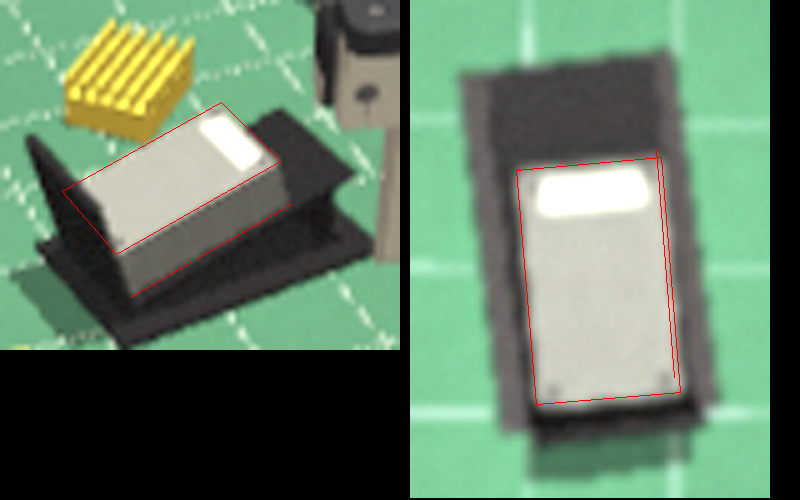

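The filter case matches the expected pose in both views: flat, against the stop and centred. Last is the heat-sink case.

Emit:
move_arm --motion '[-0.03,-0.1,0,0,1,-0.03,-0.134,0,0,1,-0.03,-0.134,0.1,0,1,-0.03,-0.134,0.2,0,1,-0.03,-0.134,0.3,0,1,-0.03,-0.134,0.3,0,1,-0.03,-0.134,0.3,0,1]'

```text
time_s: 29.05
tool_pos: [0.524, -0.2628, 0.0646]
orientation: [0.132, 0.991, 0.0, -0.0]
contact_force: [1.7, -0.2, 0.7]
opening: 0.0929
finger_force: 0.0
```

```bash
python3 - <<'E'
from h import *
go([.5235,-.2655,.0085],74.9)
E
```

```text
tgt [ 0.5235 -0.2655  0.0085] rows [-0.0005 -0.0069  0.1402] turn -0.0002 | t 29.1 pos [ 0.524  -0.2628  0.0646] phi 74.9 F [ 1.7 -0.2  0.7] open 0.0929 ff 0.0
```

Emit:
move_arm --motion '[0,-0.007,0.08,0,1,0,-0.007,0.14,0,1,0,-0.007,0.14,0,1,0,-0.007,0.14,0,0.7,0,-0.007,0.14,0,0.45,0,-0.007,0.14,0,0.45,0,-0.007,0.14,0,0.45,0,-0.007,0.14,0,0.45]' --force 12

```text
time_s: 29.85
tool_pos: [0.5233, -0.2663, 0.0083]
orientation: [0.132, 0.991, -0.0, 0.0]
contact_force: [-0.9, 0.1, -0.3]
opening: 0.0577
finger_force: 0.0
```

Emit:
move_arm --motion '[0,0,0,0,0.45,0,0,0,0,0.45,0,0,0,0,0.45,0,0,0,0,0.45]'

```text
time_s: 30.25
tool_pos: [0.5231, -0.2662, 0.008]
orientation: [0.132, 0.991, -0.0, 0.0]
contact_force: [-0.7, 1.3, 4.8]
opening: 0.0497
finger_force: 12.0
```

Emit:
move_arm --motion '[0,0,-0.05,0,0.45,0,0,-0.13,0,0.45,0,0,-0.23,0,0.45,0,0,-0.33,0,0.45,0,0,-0.43,0,0.45,0,0,-0.43,0,0.45,0,0,-0.43,0,0.45]'

```text
time_s: 30.95
tool_pos: [0.5229, -0.2662, 0.1796]
orientation: [0.132, 0.991, -0.0, 0.0]
contact_force: [-0.3, 0.4, -1.5]
opening: 0.0502
finger_force: 12.0
```

```bash
python3 - <<'E'
from h import *
go(tip(.04,0,.03,.05),95.5)
E
```

```text
tgt [ 0.5052 -0.0309  0.1023] rows [0.1968 0.5562 0.193 ] turn -0.1149 | t 30.9 pos [ 0.5229 -0.2662  0.1796] phi 74.8 F [-0.3  0.4 -1.5] open 0.0502 ff 12.0
```

Emit:
move_arm --motion '[0.03,0.09,0,-0.02,0.45,0.06,0.18,0,-0.05,0.45,0.09,0.28,0,-0.08,0.45,0.13,0.38,0,-0.115,0.45,0.16,0.47,0,-0.115,0.45,0.197,0.556,0,-0.115,0.45,0.197,0.556,0.05,-0.115,0.45,0.197,0.556,0.1,-0.115,0.45]'

```text
time_s: 31.75
tool_pos: [0.5042, -0.0298, 0.1377]
orientation: [-0.049, 0.999, 0.0, -0.001]
contact_force: [0.3, -0.2, -2.1]
opening: 0.0499
finger_force: 12.0
```

Emit:
move_arm --motion '[0,0,0,0,0.45,0,0,0,0,0.45]'

```text
time_s: 31.95
tool_pos: [0.5046, -0.031, 0.1389]
orientation: [-0.048, 0.999, 0.0, -0.001]
contact_force: [-0.3, -0.1, -1.8]
opening: 0.0496
finger_force: 12.0
```

```bash
python3 - <<'E'
from h import *
go(tip(.04,0,.03,.018),95.5);go(tip(.04,0,.03,.0056),95.5);go(tip(.034,0,.03,.0056),95.5)
E
```

```text
tgt [ 0.5134 -0.0301  0.0714] rows [-0.0227 -0.      0.1685] turn 0.0001 | t 31.9 pos [ 0.5046 -0.031   0.1389] phi 95.5 F [-0.3 -0.1 -1.8] open 0.0496 ff 12.0
tgt [ 0.5166 -0.0298  0.0594] rows [-3.070e-02 -1.000e-04  1.985e-01] turn 0.0001 | t 31.9 pos [ 0.5046 -0.031   0.1389] phi 95.5 F [-0.3 -0.1 -1.8] open 0.0496 ff 12.0
tgt [ 0.5108 -0.0303  0.0579] rows [-0.0162 -0.      0.2024] turn 0.0001 | t 31.9 pos [ 0.5046 -0.031   0.1389] phi 95.5 F [-0.3 -0.1 -1.8] open 0.0496 ff 12.0
```

Emit:
move_arm --motion '[-0.031,0,0.06,0,0.45,-0.031,0,0.13,0,0.45,-0.031,0,0.17,0,0.45,-0.031,0,0.178,0,0.45,-0.031,0,0.186,0,0.45,-0.031,0,0.193,0,0.45,-0.031,0,0.199,0,0.45,-0.031,0,0.202,0,0.45]'

```text
time_s: 32.75
tool_pos: [0.5178, -0.03, 0.0597]
orientation: [-0.048, 0.999, -0.0, 0.0]
contact_force: [-3.9, -1.8, 3.4]
opening: 0.0503
finger_force: 12.0
```

```bash
python3 - <<'E'
from h import *
go(tip(.04,0,.03,.0056),95.5);go(tip(.034,0,.03,.0056),95.5)
E
```

```text
tgt [ 0.5166 -0.0298  0.0594] rows [0.0029 0.0008 0.0007] turn 0.0001 | t 32.8 pos [ 0.5178 -0.03    0.0597] phi 95.5 F [-3.9 -1.8  3.4] open 0.0503 ff 12.0
tgt [ 0.5108 -0.0303  0.0579] rows [0.0174 0.0008 0.0045] turn 0.0001 | t 32.8 pos [ 0.5178 -0.03    0.0597] phi 95.5 F [-3.9 -1.8  3.4] open 0.0503 ff 12.0
```

Emit:
move_arm --motion '[0,0,0.004,0,0.45,0.006,0,0.006,0,0.45,0.012,0,0.006,0,0.45,0.017,0,0.006,0,0.45,0.018,0,0.006,0,0.45,0.018,0,0.006,0,0.45]'

```text
time_s: 33.35
tool_pos: [0.5104, -0.0304, 0.0565]
orientation: [-0.048, 0.999, 0.0, -0.0]
contact_force: [-0.2, 0.3, -2.1]
opening: 0.05
finger_force: 12.0
```

```bash
python3 - <<'E'
from h import *
go(tip(.034,0,.03,.0056),95.5)
E
```

```text
tgt [ 0.5108 -0.0303  0.0579] rows [-0.0012  0.0001 -0.0035] turn 0.0001 | t 33.4 pos [ 0.5104 -0.0304  0.0565] phi 95.5 F [-0.2  0.3 -2.1] open 0.05 ff 12.0
```

Emit:
move_arm --motion '[0,0,0.002,0,0.45,0,0,0.002,0,0.45]'

```text
time_s: 33.55
tool_pos: [0.5105, -0.0305, 0.0561]
orientation: [-0.048, 0.999, 0.0, 0.0]
contact_force: [-1.7, -0.2, 3.9]
opening: 0.0499
finger_force: 12.0
```

Emit:
move_arm --motion '[0,0,0.003,0,0.45,0,0,0.003,0,0.45]'

```text
time_s: 33.75
tool_pos: [0.5109, -0.0304, 0.0555]
orientation: [-0.048, 0.999, -0.0, 0.0]
contact_force: [-2.5, 1.2, 13.3]
opening: 0.0501
finger_force: 12.3
```

```bash
cat > chk.py <<'E'
from h import *
# edge-gradient score of the model outline vs pose offsets for heatsink in deck frame (x,z,pitch) in side view
from scipy.spatial.transform import Rotation as Ro
q,cs=cam("side"); R,t=deckpose(*V); g=cv2.GaussianBlur(cv2.cvtColor(q,cv2.COLOR_RGB2GRAY),(0,0),.7).astype(np.float32)
G=cv2.magnitude(cv2.Sobel(g,cv2.CV_32F,1,0),cv2.Sobel(g,cv2.CV_32F,0,1))
def score(x,z,pitch,L,W,H,segs):
    Rp=Ro.from_euler('y',pitch).as_matrix(); s=0;n=0
    for a,b in segs:
        l=np.linspace(a,b,40)*[L,W,H]; u=proj(cs,(l@Rp.T+[x,0,z])@R.T+t).astype(np.float32)
        s+=cv2.remap(G,u[:,:1],u[:,1:],cv2.INTER_LINEAR).sum(); n+=40
    return s/n
seg=[((-.5,-.5,0),(.5,-.5,0)),((.5,-.5,0),(.5,-.5,1)),((-.5,-.5,0),(-.5,-.5,1)),((.5,.5,1),(-.5,.5,1))]
seg=[(np.array(a),np.array(b)) for a,b in seg]
r=sorted([(score(x,z,p,.064,.05,.03,seg),x,z,round(np.degrees(p))) for x in np.arange(.026,.05,.002) for z in np.arange(.026,.046,.002) for p in np.radians(range(-4,21,2))],reverse=True)
print("heat",[np.round(k,3).tolist() for k in r[:4]])
r=sorted([(score(x,z,p,.092,.056,.03,seg),x,z,round(np.degrees(p))) for x in np.arange(.038,.062,.002) for z in np.arange(-.004,.007,.002) for p in np.radians(range(-6,7,2))],reverse=True)
print("filt",[np.round(k,3).tolist() for k in r[:4]])
E
python3 chk.py
```

```text
heat [[145.4, 0.032, 0.028, 2.0], [145.05, 0.032, 0.028, 4.0], [144.004, 0.032, 0.026, 2.0], [143.23, 0.032, 0.03, 2.0]]
filt [[100.976, 0.046, 0.004, -4.0], [100.679, 0.046, 0.002, -4.0], [100.59, 0.046, 0.002, -2.0], [100.391, 0.046, 0.004, -6.0]]
```

The force rises sharply with pressing, so the case is seated, and the edge fit puts it flush near x=0.032. I'll release and retreat.

Emit:
move_arm --motion '[0,0,-0.002,0,0.45,0,0,-0.002,0,0.6,0,0,-0.003,0,0.8,0,0,-0.003,0,1,0,0,-0.003,0,1,0,0,-0.1,0,1,0,0,-0.2,0,1,0,0,-0.3,0,1]'

```text
time_s: 34.6
tool_pos: [0.5101, -0.0304, 0.1759]
orientation: [-0.048, 0.999, 0.0, -0.0]
contact_force: [0.1, -0.9, -0.4]
opening: 0.0926
finger_force: 0.0
```

Emit:
move_arm --motion '[0,0,-0.1,0,1,0.1,0,-0.15,0,1,0.2,0,-0.15,0,1,0.3,0,-0.15,0,1,0.3,0,-0.15,0,1]'

```text
time_s: 35.1
tool_pos: [0.3874, -0.0419, 0.2345]
orientation: [-0.048, 0.999, 0.0, -0.001]
contact_force: [0.1, -0.5, -0.5]
opening: 0.0929
finger_force: 0.0
```

```bash
python3 chk.py; python3 - <<'E'
from h import *
p,ct=cam("top"); R,t=deckpose(*V)
g=cv2.GaussianBlur(cv2.cvtColor(p,cv2.COLOR_RGB2GRAY),(0,0),.7).astype(np.float32); G=cv2.magnitude(cv2.Sobel(g,cv2.CV_32F,1,0),cv2.Sobel(g,cv2.CV_32F,0,1))
best=[]
for x in np.arange(.024,.046,.002):
  for y in np.arange(-.014,.015,.002):
    for a in np.radians(range(-10,11,2)):
      c,s=np.cos(a),np.sin(a); k=np.array([(-.032,-.025),(.032,-.025),(.032,.025),(-.032,.025),(-.032,-.025)])@np.array([[c,s],[-s,c]])+[x,y]
      l=np.vstack([np.linspace(k[i],k[i+1],40) for i in range(4)]); u=proj(ct,np.c_[l,np.full(len(l),.06)]@R.T+t).astype(np.float32)
      best.append((float(cv2.remap(G,u[:,:1],u[:,1:],cv2.INTER_LINEAR).mean()),x,y,round(np.degrees(a))))
print([np.round(b,3).tolist() for b in sorted(best,reverse=True)[:4]])
for n in("side","top"):
  for q in("amplifier","filter_case","heatsink_case"): print(n,q,[(np.round(b['uv']),round(b['p'],2)) for b in boxes_of(n,q)])
go([.5,0,.2])
E
```

```text
heat [[145.298, 0.032, 0.026, 2.0], [144.999, 0.032, 0.026, 0.0], [144.407, 0.034, 0.026, -2.0], [144.081, 0.034, 0.026, -4.0]]
filt [[100.482, 0.044, 0.002, 4.0], [100.245, 0.044, 0.0, 4.0], [99.483, 0.044, 0.0, 6.0], [99.24, 0.044, 0.002, 6.0]]
[[294.002, 0.032, -0.002, 0.0], [293.328, 0.032, 0.0, 0.0], [291.302, 0.032, 0.0, 2.0], [290.981, 0.032, 0.0, -2.0]]
side amplifier [(array([235., 166.]), 0.59)]
side filter_case [(array([303., 228.]), 0.8)]
side heatsink_case [(array([252., 268.]), 0.88), (array([283., 195.]), 0.73), (array([284., 212.]), 0.57)]
top amplifier [(array([149., 215.]), 0.73)]
top filter_case [(array([292., 191.]), 0.54)]
top heatsink_case [(array([298., 212.]), 0.97), (array([237., 192.]), 0.92)]
tgt [0.5 0.  0.2] rows [-0.2803  0.0782  0.0858] turn 0 | t 35.5 pos [ 0.3915 -0.042   0.2344] phi 95.5 F [ 0.4 -0.6  1.3] open 0.0927 ff 0.0
```

```bash
python3 -c "
from station import ctrl
print(ctrl.finish_job())"
```

```text
the job is handed in; nothing more can be done
None
```

I handed the job in at about 36 s, but no verdict came back. By the last camera checks, the amplifier is flat on the plate about 4 mm off centre, and the filter and heat-sink cases are back on the cradle, seated, square and against the stop; nothing was dropped, and I kept clear of the multimeter, screwdriver and tape roll.

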